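# Seat the hinge pin, then hold the sprung cabinet latch open with its key

### The job

The first-aid cabinet's upper hinge pin has crept up; first push it straight down until its head sits on the hinge again, or the door will drop when it is unlatched. Then take the blue-capped key from the wooden stand and, without forcing it, work it fully home in the latch on top of the cabinet (its pins are sticky, so it may want a little wiggling). Turn it a quarter turn clockwise, as far as it goes, and finish still holding it turned against its spring so that I can pull the door open; leave the red key and the kitchen things where they are.

Things in the scene. Friction and masses are not known exactly. Their poses are not given: they have to be found in the camera images.
- cabinet: White steel first-aid cabinet, fixed on the worktop, 170 mm wide (y), 117 mm deep, flat top 110 mm up, green patch with white cross on its door. Origin: centre of its underside; x to its back, y towards its hinge side, z up. The latch is on its top near the front right; at its left front corner two hinges stick out, one above the other, and the upper one's pin has crept up.
- keyway (a point): Centre of the rosette's top, 140 mm above the worktop, on the turning axis; cabinet's axes. Keyway: upright slot, 12.4 mm along the cabinet's x (cylinder at rest), 5.4 mm wide, mouth 5 mm below this point in the rosette's 19 mm opening, 25 mm deep. Two sticky pins stand in from its long sides, 7 and 14 mm below the mouth.
- latch (a joint): Turn of the brass cylinder, clockwise from above positive: 0 at rest, 1.571 at its stop after a quarter turn. It turns against a spring (about 0.03 N m at rest, 0.08 N m at the stop) and springs back when let go. The loose fit lets the key turn about 0.15 to 0.2 rad ahead of the cylinder.
- pin_head (a point): Centre of the top face of the upper hinge pin's round dark steel head, 18 mm diameter, 5 mm thick; its 6 mm shaft runs straight down through the hinge. Axes as the cabinet's. Goes down with the pin: 111 mm above the worktop when seated. Nothing stands within 60 mm of it above the cabinet's top.
- hinge_pin (a joint): How far the upper hinge pin stands up out of its seat (m): 0 when its head sits on the hinge, 0.016 to 0.026 at the start. It is a tight fit: pushing it down takes about 8 to 10 N and it stays where it is left.
- blue_key: Key with a blue cap, loose, about 30 g, blade down in a slot of the stand. Origin: centre of the cap's underside (shoulder); z up, x along its width, y across its flat. Cap 24 (x) by 10 (y) by 36 mm high; blade 11 by 4 mm, 24 mm long, its last 5 mm pointed (tip 4 by 1.6 mm). Goes in either way round. Fully home, its shoulder rests on the rosette: origin at point keyway.
- red_key: Bystander: a like key with a red cap, for another lock, in the stand's other slot. Same frame and sizes.
- key_stand: Oak key stand fixed on the worktop, 96 mm long (x), 40 mm wide (y), 34 mm high. Two slots in line with its length, 24 mm either side of its centre, hold the keys (28 mm deep; either key in either slot); shoulders rest on its top, key widths along its length. Origin: centre of its underside.
- mug: Bystander: white mug, 95 mm high, at the back. Origin at its underside.
- glass_a: Bystander: upturned clear tumbler, 100 mm high, at the back. Origin at its underside.
- glass_b: Bystander: upturned clear tumbler, 112 mm high, at the back. Origin at its underside.
- milk: Bystander: blue and white milk carton, 182 mm high, at the back. Origin at its underside.
- press: Bystander: small black coffee press, 122 mm high, on the cold front hotplate. Origin at its underside.
- oil: Bystander: oil bottle, 268 mm high, at the back. Origin at its underside.
- latch_case: Dark case of the rim latch, fixed on the cabinet's top, 56 mm (x) by 50 mm (y) by 28 mm high, with a brass rosette (29 mm diameter, 2 mm high) round the keyway. Origin: centre of its underside, on the turning axis; axes as the cabinet's. A steel bolt reaches from its front into a keeper strap on the door.
- tumbler_pin0: Upper sticky pin inside the keyway, hardly visible: a steel ball end of 5 mm standing 2.5 mm into the slot from its long side at the cabinet's +y; origin at the ball's centre. It gives way sideways under about 8 N and then stays back. A blade pushed slowly straight down needs some 20 to 30 N to pass; rocked 7 degrees and 1.5 mm across its flat as it is eased down, about 12 N.
- tumbler_pin1: Lower sticky pin, like the upper one, 7 mm deeper and in the slot's other long side.

How it is judged:
On the way, in this order (a step that is already met when the one before it is completed fails the run):
1. the upper hinge pin is pushed down until its head sits on the hinge (value of joint hinge_pin below 0.002 m), for 0.2 s.
2. the blue key is fully home in the keyway, not yet turned (z of blue_key in the frame of keyway below 0.003 m and horizontal distance between blue_key and keyway below 0.004 m and angle between blue_key's own z axis and vertical below 0.15 rad and value of joint latch below 0.5 rad and value of joint hinge_pin below 0.002 m), for 0.1 s.
3. the key, still home, has turned the cylinder a quarter clockwise (z of blue_key in the frame of keyway below 0.003 m and horizontal distance between blue_key and keyway below 0.004 m and angle between blue_key's own z axis and vertical below 0.15 rad and value of joint latch above 1.3 rad and value of joint hinge_pin below 0.002 m), for 0.2 s.
At the end, for the whole second after the job is handed in: The cylinder is held turned clockwise by more than 1.3 rad (75 degrees), the blue key upright and fully home (shoulder within 3 mm of the rosette, within 4 mm of its axis) in the grip of the fingers, and the hinge pin seated within 2 mm (all of step 3 and contact force between the fingers and blue_key above 1 N); the arm keeps its last pose, push and grip.
It fails at once if the red key is disturbed (moved by more than 15 mm) (distance of red_key from where it was at the start of the episode above 0.015 m).
It fails at once if a mug, glass, carton, bottle or coffee press is moved by more than 30 mm (distance of any of mug, glass_a, glass_b, milk, press, oil from where it was at the start of the episode above 0.03 m).
It fails at once if the key is forced: a pin in the keyway is pressed with more than 40 N (contact force between blue_key and tumbler_pin0 above 40 N or contact force between blue_key and tumbler_pin1 above 40 N).
It also fails if it takes over 61 s, if anything falls off the work surface, if the arm or the gripper's body presses on something with over 40 N, if the wrist force passes 120 N, or if a joint passes its speed limit or range.

### The arm

A 7-joint arm with a two-finger parallel gripper is mounted at the origin on a cart in front of the work surface, level with it; the furniture and walls round the work are solid. World frame = base frame: x ahead of the robot, y to its left, z up, the work surface at z = 0. Lengths are in m, angles in rad, forces in N, time in s.
With the tool pointing down it reaches from about 0.425 to 0.875 m from the base axis. Payload 4.7 kg.
Tool frame: the origin (TCP) lies midway between the tips of the shut fingers; the grasp point (between the pads) lies 19 mm behind it; z points along the fingers, y is the line along which they close (so a half turn about z gives the same grasp; the last joint's range is limited). The gripper opens to 85 mm and grips with 20 to 120 N. Pads are 22 mm wide; open, the fingers measure 114 mm over their backs; the gripper's body (76 mm by 85 mm) begins 54 mm behind the grasp point. The pads swing forward as they close: fully open they stand 13 mm farther back than shut.
Start: joints at [-1.309, 0.321, -0.07, 1.45, 0.023, 1.371, -0.057], TCP at [0.159, 0.63, 0.231] pointing down, gripper open.
Joint ranges: [-2.86, 2.86], [-0.3, 2.09], [-1.38, 1.24], [0.06, 2.45], [-1.56, 4.7], [0.09, 2.05], [-2.69, 2.69]. Speed limits (rad/s): [2.57, 2.57, 3.14, 3.14, 3.14, 3.14, 3.14].

### API

Orientations are given as a unit quaternion [w, x, y, z].
In Python, from rig import * gives the robot as it stands.
- The arm moves only by the tool apply_moves, never from a script. Its arguments are lists of equal length, an entry for each row: "dp": the shift along the tool's x, y, z in mm, a list of three; "turn": the turn, a rotation vector about the tool's x, y, z in degrees, a list of three; "jaw": the opening, from 0 (shut) to 1 (fully open). In form: {"dp": [[x, y, z], ...], "turn": [[rx, ry, rz], ...], "jaw": [jaw, ...]}. A call has 1 to 12 rows; each row is the pose to reach, as a shift and turn from the pose commanded when the call began, along the tool's axes at that moment; what a row does not reach only later rows make up. A row lasts 1/12 s, in which the tool goes at most 41.7 mm and 7.16 degrees, less where a joint would pass 70% of its speed; a pose out of reach is approached as far as the arm can. A call with a gripper value outside its range is refused whole. The fingers move at their own pace and stop on an object; "force" is the grip in N (left out, the last holds). Time passes only in rows, so rows that repeat a pose let the fingers close. It gives the time, the measured TCP pose, the force, the opening and the grip force at its end, in the units of the state.
- read_state(): the state, without advancing time (a new reading comes with each control period).
- grab_frame(name): name is "scene" or "top" or "wrist"; returns (picture, depth): 400x640x3 uint8, red, green, blue; 400x640 float32, m along the optical axis (not along the pixel's ray), 0 where there is no reading.
- get_calibration(name): a dict with "fx", "fy", "cx", "cy" (pixels), "k1" (the pictures are not rectified: a ray, as slopes to the right and down, at radius r is drawn at 1 + k1 r^2 times it, then the intrinsics apply), "eye" and "attitude" of the camera in the world; the wrist camera has in their place "hand_eye" (4x4, takes a point from camera to tool coordinates, whose origin is the TCP and whose axes are the flange's). Camera axes: x right, y up, looking along -z (the intrinsics and any distortion apply to the point x, -y, -z); pixel columns grow to the right and rows downward; lengths in m; the calibration is good to about 2 mm. A picture is of the moment at which its call begins: read the wrist's pose just before it. get_calibration takes no time and is no camera call.
- hand_in(): hands the job in; it is judged then, once.
The state is a dict: "t": time; "joint_positions": joint angles; "joint_vel": joint speeds; "tau": joint torques, N m; "eef_pos": TCP position; "orientation": TCP orientation; "force": force on the tool from outside, world axes, zero at the start; "wrist_torque": the same for the moment, N m; "gripper_width": finger opening in m; "grip_force": force on a finger pad.
Only numpy, scipy, OpenCV 4.12 (cv2) and the standard library are available. Lean on these libraries where they do the work, as an engineer would, in place of code of your own. Each camera call takes 0.05 s, during which the arm holds its last target. There are 200 camera calls.

## Working session

There is one attempt and no reset: what is moved stays moved. The work goes in short steps, Python scripts to look and compute and a tool call to move; the robot and the scene stay as the last step left them, time stands still between calls to the robot, and variables do not carry over. Pictures are saved under pics/ and viewed, at most 12 in all, crops included, and the job is handed in when it is done.

Besides the shell and the picture viewer there is one more tool, called after "Request:" as name(argument=value, ...), one argument or row to a line, values as JSON. apply_moves: Moves the arm, as the interface text tells. Its arguments: {"type":"object","properties":{"dp":{"type":"array"},"turn":{"type":"array"},"jaw":{"type":"array"},"force":{"type":"number"}},"required":["dp","turn","jaw"]}

```bash
mkdir -p pics; ls
cat > h.py <<'E'
from rig import *
import numpy as np, cv2
from scipy.spatial.transform import Rotation as R
def rot(q): q=np.array(q,float); return q if q.shape==(3,3) else R.from_quat([q[1],q[2],q[3],q[0]]).as_matrix()
def cam(name,st=None):
    c=get_calibration(name)
    if 'hand_eye' in c:
        st=st or read_state(); H=np.array(c['hand_eye']); T=np.eye(4); T[:3,:3]=rot(st['orientation']); T[:3,3]=st['eef_pos']; M=T@H
        return c,M[:3,3],M[:3,:3]
    return c,np.array(c['eye']),rot(c['attitude'])
def ray(C,u,v):
    c,e,A=C; x=(np.array(u,float)-c['cx'])/c['fx']; y=(np.array(v,float)-c['cy'])/c['fy']
    rd=np.hypot(x,y); r=rd
    for _ in range(20): r=rd/(1+c['k1']*r*r)
    s=1/(1+c['k1']*r*r); d=np.stack([x*s,-y*s,-np.ones_like(x)],-1)
    return d@A.T
def onplane(C,u,v,z):
    d=ray(C,u,v); return C[1]+d*((z-C[1][2])/d[...,2])[...,None]
def atdepth(C,u,v,dep): return C[1]+ray(C,u,v)*np.asarray(dep)[...,None]
def proj(C,p):
    c,e,A=C; q=(np.array(p)-e)@A; x=q[...,0]/-q[...,2]; y=-q[...,1]/-q[...,2]; k=1+c['k1']*(x*x+y*y)
    return np.stack([c['cx']+c['fx']*x*k,c['cy']+c['fy']*y*k],-1)
E
python3 - <<'E'
from h import *
for n in ('scene','top','wrist'):
    C=cam(n); im,d=grab_frame(n); np.savez(f'pics/{n}0.npz',im=im,d=d,e=C[1],A=C[2]); cv2.imwrite(f'pics/{n}0.png',im[...,::-1])
    print(n,C[0]['fx'],C[0]['k1'],C[1].round(3),C[2].round(2).tolist())
s=read_state(); print({k:np.round(v,3).tolist() for k,v in s.items()})
a=cv2.imread('pics/scene0.png');b=cv2.imread('pics/top0.png')
E
```

```text
pics
scene 410.33926404123696 -0.04157680146237558 [-0.13   0.442  0.55 ] [[-0.46, 0.41, -0.79], [-0.89, -0.2, 0.41], [0.02, 0.89, 0.46]]
top 419.9529210882632 -0.01320451721341214 [0.481 0.082 1.007] [[-0.02, 0.99, -0.12], [-1.0, -0.02, 0.03], [0.03, 0.12, 0.99]]
wrist 352.77817705779796 -0.04687048014899183 [0.093 0.647 0.373] [[0.25, -0.93, -0.26], [0.97, 0.24, 0.07], [-0.0, -0.27, 0.96]]
{'t': 0.15, 'joint_positions': [-1.309, 0.322, -0.07, 1.451, 0.023, 1.371, -0.057], 'joint_vel': [0.0, -0.003, 0.003, -0.004, -0.002, 0.001, 0.001], 'tau': [-0.0, -49.41, -0.383, -31.468, 0.013, 0.008, 0.0], 'eef_pos': [0.159, 0.63, 0.231], 'orientation': [-0.0, 0.124, 0.992, -0.001], 'force': [-0.083, 0.995, -0.006], 'wrist_torque': [-0.013, -0.007, -0.0], 'grip_force': 0.0, 'gripper_width': 0.085}
```

View pics/scene0.png

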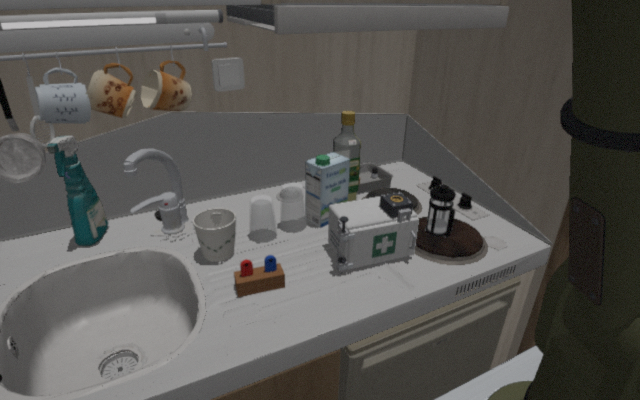

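View pics/top0.png

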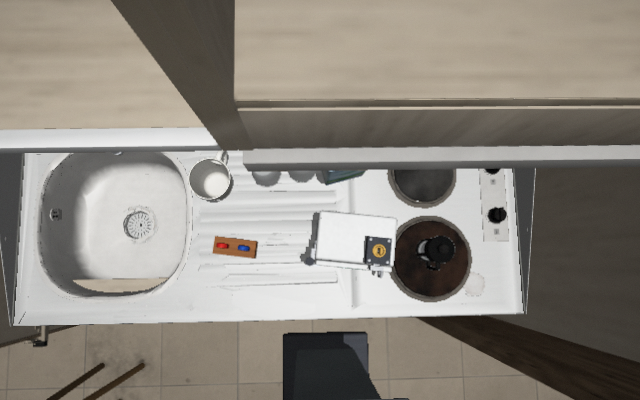

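The scene view shows red key (246,268), blue key (270,263), pin head about (344,219) and rosette about (398,202). In the top view blue is at (243,248), red at (222,246), rosette at (379,251) and the pin head at about (307,258). I'll measure these next.

```bash
cat >> h.py <<'E'
def tri(Ca,pa,Cb,pb):
    da=ray(Ca,*pa);db=ray(Cb,*pb);da/=np.linalg.norm(da);db/=np.linalg.norm(db)
    s=np.linalg.lstsq(np.stack([da,-db],1),Cb[1]-Ca[1],rcond=None)[0]
    A=Ca[1]+s[0]*da;B=Cb[1]+s[1]*db; return (A+B)/2,np.linalg.norm(A-B)
def blob(m,box=None):
    m=m.astype(np.uint8)
    if box: k=np.zeros_like(m);k[box[1]:box[3],box[0]:box[2]]=1;m=m*k
    n,l,s,c=cv2.connectedComponentsWithStats(m); i=1+s[1:,4].argmax(); return l==i,c[i],s[i]
E
python3 - <<'E'
from h import *
for n,box in (('scene',(225,180,430,300)),('top',(200,205,410,280))):
    f=np.load(f'pics/{n}0.npz'); im=f['im'];d=f['d'];C=cam(n); hsv=cv2.cvtColor(im,cv2.COLOR_RGB2HSV); h,s,v=[hsv[...,i].astype(int) for i in range(3)]
    for nm,m in (('blue',(h>105)&(h<130)&(s>130)),('red',((h<6)|(h>174))&(s>150)),('wood',(h>=6)&(h<18)&(s>90)),('brass',(h>16)&(h<32)&(s>90))):
        bx=(225,180,430,300) if n=='scene' and nm!='brass' else box
        if nm=='brass' : bx=(385,185,430,220) if n=='scene' else (360,230,400,270)
        if nm=='wood': bx=(225,250,300,300) if n=='scene' else (205,230,265,265)
        M,c,st=blob(m,bx); dd=d[M]; dd=dd[dd>0]; vv,uu=np.nonzero(M&(d>0)); P=atdepth(C,uu,vv,d[vv,uu])
        print(n,nm,c.round(1),st.tolist(),'pts',np.percentile(P,[5,50,95],axis=0).round(3).tolist())
    x0,y0,x1,y1=box; cr=im[y0:y1,x0:x1]; cv2.imwrite(f'pics/{n}c.png',cv2.resize(cr,None,fx=3.8,fy=3.8,interpolation=cv2.INTER_CUBIC)[...,::-1])
E
```

```text
scene blue [270.1 263.4] [265, 256, 11, 15, 136] pts [[0.501, 0.213, 0.041], [0.503, 0.222, 0.056], [0.507, 0.23, 0.069]]
scene red [246.2 268.3] [241, 260, 12, 17, 158] pts [[0.507, 0.26, 0.039], [0.509, 0.269, 0.054], [0.514, 0.278, 0.069]]
scene wood [258.8 280.7] [235, 264, 49, 33, 990] pts [[0.486, 0.204, 0.006], [0.495, 0.248, 0.03], [0.521, 0.29, 0.036]]
scene brass [396.3 198.6] [390, 196, 13, 6, 58] pts [[0.483, -0.08, 0.135], [0.498, -0.072, 0.14], [0.506, -0.059, 0.141]]
top blue [243.3 247.7] [238, 246, 11, 5, 42] pts [[0.505, 0.208, 0.062], [0.509, 0.217, 0.069], [0.514, 0.227, 0.073]]
top red [222.1 245.1] [217, 243, 12, 5, 51] pts [[0.512, 0.255, 0.036], [0.517, 0.265, 0.068], [0.523, 0.276, 0.072]]
top wood [234.7 246.7] [213, 237, 44, 21, 597] pts [[0.494, 0.198, 0.031], [0.513, 0.243, 0.035], [0.533, 0.287, 0.038]]
top brass [378.7 250.3] [372, 244, 14, 14, 149] pts [[0.485, -0.082, 0.127], [0.498, -0.073, 0.138], [0.508, -0.059, 0.142]]
```

View pics/topc.png

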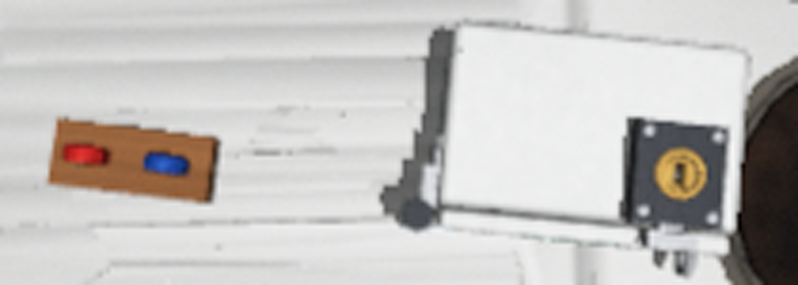

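View pics/scenec.png

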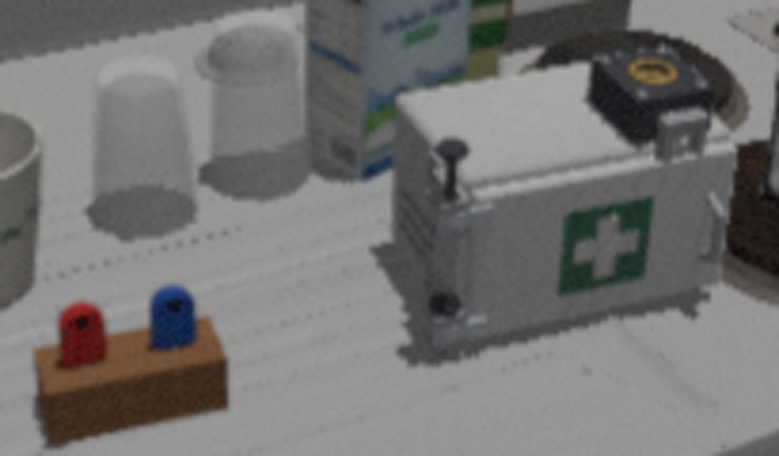

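Pin head centre: top crop (416,212) → pixel (309.5,260.8), scene crop (453,149) → (344.2,219.2). I'll triangulate everything and get the yaws.

```bash
cat >> h.py <<'E'
def move(p,ydir=None):
    "dp,turn (tool axes, mm/deg) from current pose to p with tool down, tool y at world angle ydir deg"
    s=read_state(); A=rot(s['orientation']); dp=A.T@(np.array(p)-s['eef_pos'])*1000
    B=A
    if ydir is not None:
        t=np.radians(ydir); y=np.array([np.cos(t),np.sin(t),0]); z=np.array([0,0,-1.]); B=np.stack([np.cross(y,z),y,z],1)
    return dp.round(1).tolist(), np.degrees(R.from_matrix(A.T@B).as_rotvec()).round(1).tolist()
E
python3 - <<'E'
from h import *
S=cam('scene');T=cam('top')
for n,a,b in (('pin',(344.2,219.2),(309.5,260.8)),('blue',(270.1,263.4),(243.3,247.7)),('red',(246.2,268.3),(222.1,245.1)),('brass',(396.3,198.6),(378.7,250.3))):
    print(n,[np.round(x,4) for x in tri(S,a,T,b)])
cor=lambda x,y,z:onplane(T,200+x/3.8,205+y/3.8,z)
a=cor(455,22,.11);b=cor(748,48,.11);print('cab',a,b,np.linalg.norm(a-b),np.degrees(np.arctan2(*(a-b)[[1,0]])))
a=cor(58,118,.034);b=cor(216,138,.034);print('stand',a,b,np.linalg.norm(a-b),np.degrees(np.arctan2(*(a-b)[[1,0]])))
print(move([.5,.1,.23],90))
E
```

```text
pin [array([0.4778, 0.0711, 0.1328]), np.float64(0.0023)]
blue [array([0.5102, 0.2196, 0.0502]), np.float64(0.001)]
red [array([0.517 , 0.2675, 0.0492]), np.float64(0.001)]
brass [array([ 0.4969, -0.0717,  0.1383]), np.float64(0.0009)]
cab [0.58465618 0.04789752 0.11      ] [ 0.56707788 -0.11840936  0.11      ] 0.16723329888667912 83.96635523812304
stand [0.53882764 0.2866924  0.034     ] [0.52502337 0.19136059 0.034     ] 0.09632607681237083 81.76070252002714
([-460.2, -430.0, 1.2], [-0.1, -0.0, -14.2])
```

```bash
python3 -c "
from h import *
print(move([.48,.085,.25],-8))"
```

```text
([-444.4, -449.5, -18.8], [-0.1, 0.1, 83.8])
```

Request:
apply_moves(
  dp=[
    [-30,-30,-19],
    [-60,-60,-19],
    [-90,-90,-19],
    [-120,-120,-19],
    [-150,-150,-19],
    [-180,-180,-19],
    [-210,-210,-19],
    [-240,-240,-19],
    [-270,-270,-19],
    [-300,-300,-19],
    [-330,-330,-19],
    [-360,-360,-19],
  ],
  turn=[
    [0,0,7],
    [0,0,14],
    [0,0,21],
    [0,0,28],
    [0,0,35],
    [0,0,42],
    [0,0,49],
    [0,0,56],
    [0,0,63],
    [0,0,70],
    [0,0,77],
    [0,0,83.8],
  ],
  jaw=[1,1,1,1,1,1,1,1,0,0,0,0],
  force=40,
)

```text
t: 1.15
eef_pos: [0.4141, 0.2018, 0.2504]
orientation: [-0.0, 0.757, 0.654, 0.0]
force: [1.0, 0.2, -0.5]
gripper_width: 0.039
grip_force: 0.0
```

```bash
python3 -c "
from h import *
s=read_state();print(s['t'],s['eef_pos'],s['joint_positions'],s['gripper_width']);print(move([.48,.085,.25],-8))"
```

```text
1.15 [0.41407701 0.20183784 0.25036901] [-0.88426703 -0.11151392  0.34759829  1.87933831  0.03826001  1.36680263
 -0.69181465] 0.038968525019906754
([-106.1, 82.2, 0.3], [0.0, -0.0, -0.3])
```

Request:
apply_moves(
  dp=[
    [-27,20,0],
    [-53,41,0],
    [-80,62,0],
    [-106,82,0],
    [-106,82,0],
    [-106,82,0],
  ],
  turn=[
    [0,0,0],
    [0,0,0],
    [0,0,0],
    [0,0,0],
    [0,0,0],
    [0,0,0],
  ],
  jaw=[0,0,0,0,0,0],
)

```text
t: 1.65
eef_pos: [0.4805, 0.0855, 0.2502]
orientation: [-0.0, 0.756, 0.654, -0.0]
force: [-0.1, 0.5, 1.3]
gripper_width: -0.0002
grip_force: 0.0
```

Run:
```python
from h import *
s=read_state();C=cam('wrist',s);im,d=grab_frame('wrist');np.savez('pics/w1.npz',im=im,d=d,e=C[1],A=C[2]);cv2.imwrite('pics/w1.png',im[...,::-1])
print(s['t'],s['eef_pos'],s['gripper_width'],s['joint_positions'].round(2))
for p in ([.478,.071,.133],[.497,-.072,.14]): print(proj(C,p))
```

```text
1.65 [0.48051266 0.08545116 0.25019959] -0.00023095149160289377 [-0.76 -0.06  0.52  1.83  0.03  1.36 -0.4 ]
[315.81537071 220.62801145]
[361.06951766 375.16052386]
```

View pics/w1.png

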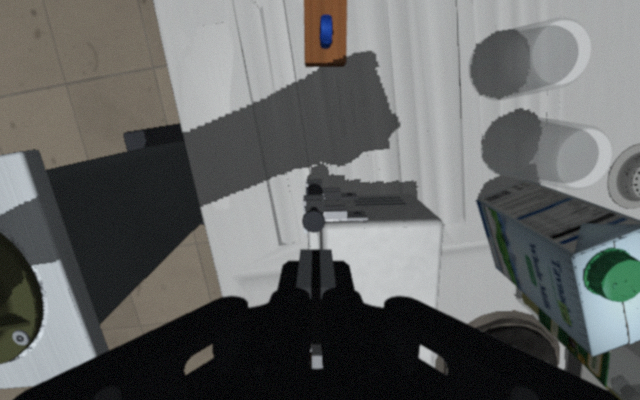

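The wrist picture has the pin head at (314,220), predicted (315.8,220.6), which agrees within about 1 mm. The blue key is at (326,30). I'll push the pin down now.

Request:
apply_moves(
  dp=[
    [-8,-1,30],
    [-15,-1,60],
    [-15,-1,90],
    [-15,-1,105],
    [-15,-1,112],
    [-15,-1,116],
    [-15,-1,120],
    [-15,-1,124],
    [-15,-1,128],
    [-15,-1,132],
    [-15,-1,135],
    [-15,-1,137],
  ],
  turn=[
    [0,0,0],
    [0,0,0],
    [0,0,0],
    [0,0,0],
    [0,0,0],
    [0,0,0],
    [0,0,0],
    [0,0,0],
    [0,0,0],
    [0,0,0],
    [0,0,0],
    [0,0,0],
  ],
  jaw=[0,0,0,0,0,0,0,0,0,0,0,0],
)

```text
t: 2.7
eef_pos: [0.4757, 0.0742, 0.1144]
orientation: [-0.001, 0.754, 0.657, -0.001]
force: [-6.9, -0.2, 8.4]
gripper_width: 0.0002
grip_force: 4.1
```

Request:
apply_moves(
  dp=[
    [0,0,1],
    [0,0,2],
    [0,0,3],
    [0,0,4],
    [0,0,5],
    [0,0,5],
  ],
  turn=[
    [0,0,0],
    [0,0,0],
    [0,0,0],
    [0,0,0],
    [0,0,0],
    [0,0,0],
  ],
  jaw=[0,0,0,0,0,0],
)

```text
t: 3.2
eef_pos: [0.4758, 0.0742, 0.1109]
orientation: [-0.002, 0.754, 0.657, -0.001]
force: [-10.9, -1.8, 17.7]
gripper_width: -0.0002
grip_force: 9.0
```

Request:
apply_moves(
  dp=[
    [0,0,1],
    [0,0,2],
    [0,0,2],
    [0,0,-10],
    [0,0,-40],
    [0,0,-80],
    [0,0,-110],
    [0,0,-130],
    [0,0,-130],
  ],
  turn=[
    [0,0,0],
    [0,0,0],
    [0,0,0],
    [0,0,0],
    [0,0,0],
    [0,0,0],
    [0,0,0],
    [0,0,0],
    [0,0,0],
  ],
  jaw=[0,0,0,0,0,0,0,0,0],
)

```text
t: 3.95
eef_pos: [0.4801, 0.0746, 0.2445]
orientation: [0.002, 0.754, 0.657, 0.005]
force: [0.8, 0.2, 0.8]
gripper_width: 0.0003
grip_force: 0.0
```

Run:
```python
from h import *
s=read_state();C=cam('wrist',s);im,d=grab_frame('wrist');np.savez('pics/w2.npz',im=im,d=d,e=C[1],A=C[2])
S=cam('scene');im2,d2=grab_frame('scene')
print(s['eef_pos'])
def head(im,b):
    g=im.max(2); M,c,st=blob(g<85,b); return c,st.tolist()
p=proj(C,[.476,.071,.111]).astype(int);q=proj(S,[.476,.071,.111]).astype(int);print(p,q)
k=np.hstack([cv2.resize(im[p[1]-40:p[1]+30,p[0]-40:p[0]+40],None,fx=5,fy=5),cv2.resize(im2[q[1]-35:q[1]+35,q[0]-40:q[0]+40],None,fx=5,fy=5)])
cv2.imwrite('pics/k.png',k[...,::-1])
hsv=cv2.cvtColor(im,cv2.COLOR_RGB2HSV);h,sa=hsv[...,0],hsv[...,1]
print('blue',blob((h>105)&(h<130)&(sa>130))[1:])
print('wood',blob((h>=5)&(h<20)&(sa>110),(250,0,400,110))[1:])
```

```text
[0.48005071 0.0746355  0.24446921]
[310 203] [343 228]
blue (array([323.61864407,  17.88983051]), array([318,   1,  12,  35, 354], dtype=int32))
wood (array([322.75253664,  29.32299887]), array([ 303,    0,   41,   56, 1774], dtype=int32))
```

View pics/k.png

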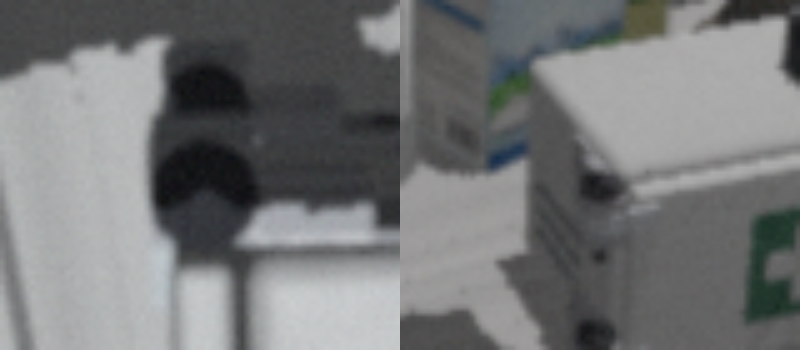

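Left half (wrist) shows the head at picture (311.4,201.6), right half (scene) at (343.4,230), down at the hinge level. I'll check its height and work out the move to the key.

Run:
```python
from h import *
s=read_state();f=np.load('pics/w2.npz');C=(get_calibration('wrist'),f['e'],f['A'])
print('head',tri(C,(311.4,201.6),cam('scene'),(343.4,230)), tri(C,(311.4,201.6),cam('top'),(309.5,260.8)))
print(onplane(C,np.array(323.6),np.array(17.9),.055))
print(move([.508,.235,.2],-8))
```

```text
head (array([0.47680077, 0.071192  , 0.10786615]), np.float64(0.0003727378019612636)) (array([0.47765484, 0.07188227, 0.11030789]), np.float64(0.001398236409266456))
[0.50826536 0.21886238 0.055     ]
([163.6, 7.8, 40.2], [0.2, -0.1, 0.1])
```

The pin is seated (z about 0.108 to 0.110). Next, the key.

Request:
apply_moves(
  dp=[
    [35,2,0],
    [70,4,0],
    [105,5,5],
    [135,6,20],
    [155,7,35],
    [164,8,40],
    [164,8,40],
    [164,8,40],
  ],
  turn=[
    [0,0,0],
    [0,0,0],
    [0,0,0],
    [0,0,0],
    [0,0,0],
    [0,0,0],
    [0,0,0],
    [0,0,0],
  ],
  jaw=[0.3,0.6,0.6,0.6,0.6,0.6,0.6,0.6],
)

```text
t: 4.72
eef_pos: [0.5074, 0.2329, 0.1976]
orientation: [0.0, 0.755, 0.656, -0.001]
force: [0.9, -0.4, 0.6]
gripper_width: 0.0512
grip_force: 0.0
```

Run:
```python
from h import *
s=read_state();C=cam('wrist',s);im,d=grab_frame('wrist');np.savez('pics/w3.npz',im=im,d=d,e=C[1],A=C[2]);cv2.imwrite('pics/w3.png',im[...,::-1])
print(s['t'],s['eef_pos'],s['gripper_width'],s['joint_positions'].round(2),s['orientation'])
hsv=cv2.cvtColor(im,cv2.COLOR_RGB2HSV);h,sa=hsv[...,0],hsv[...,1]
for n,m in (('blue',(h>105)&(h<130)&(sa>130)),('red',((h<6)|(h>174))&(sa>150)),('wood',(h>=6)&(h<20)&(sa>90))):
    M,c,st=blob(m); print(n,c,st.tolist())
    vv,uu=np.nonzero(M&(d>0)); P=atdepth(C,uu,vv,d[vv,uu]); z=P[:,2]; zt=np.percentile(z,90) if n!='wood' else .034
    Q=P[abs(z-zt)<.004]; r=cv2.minAreaRect((Q[:,:2]*1000).astype(np.float32)); print(' ztop',zt,len(Q),r, 'rng',Q.min(0),Q.max(0))
```

```text
4.7167 [0.50741247 0.2329114  0.1976304 ] 0.05116831363893298 [-0.87  0.15  0.43  1.74 -0.06  1.27 -0.56] [ 3.51993401e-04  7.54775301e-01  6.55982240e-01 -1.19191528e-03]
blue [319.88953488 208.44767442] [315, 192, 11, 33, 344]
 ztop 0.07032781284403009 210 ((508.441162109375, 219.3573455810547), (17.941143035888672, 8.130667686462402), 81.95658111572266) rng [0.50329026 0.21047236 0.06646071] [0.51349266 0.22869662 0.0720093 ]
red [319.82089552 152.31840796] [313, 136, 14, 34, 402]
 ztop 0.07036335785960052 274 ((514.92041015625, 266.54852294921875), (17.824310302734375, 9.318147659301758), 81.95636749267578) rng [0.5094178  0.25750344 0.06636388] [0.52056955 0.27586761 0.07182846]
wood [319.49170984 171.63108808] [297, 121, 46, 108, 3860]
 ztop 0.034 3827 ((511.8328857421875, 243.23507690429688), (95.8814468383789, 38.917388916015625), 82.41057586669922) rng [0.48645435 0.19460172 0.03066633] [0.53693166 0.29302722 0.03670538]
```

View pics/w3.png

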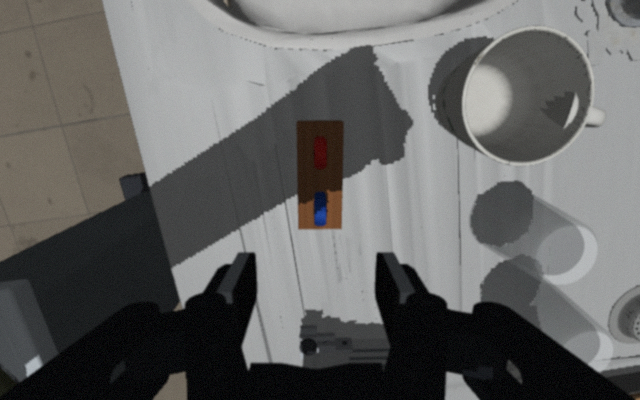

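The wrist view shows the blue key at (320,208), red at (320,152), and the open fingers framing it, clear of both. Depth and stand geometry agree: the key is at (0.5085, 0.2194) with its top at 0.070, yaw 82.2°.

```bash
python3 -c "
from h import *
print(move([.5085,.2194,.080],-7.8),move([.5085,.2194,.039],-7.8))"
```

```text
([-12.5, 2.2, 118.5], [0.0, 0.1, -0.3]) ([-12.4, 2.2, 159.5], [0.0, 0.1, -0.3])
```

Request:
apply_moves(
  dp=[
    [-13,2,30],
    [-13,2,60],
    [-13,2,90],
    [-13,2,110],
    [-13,2,115],
    [-13,2,115],
    [-13,2,115],
  ],
  turn=[
    [0,0,0],
    [0,0,0],
    [0,0,0],
    [0,0,0],
    [0,0,0],
    [0,0,0],
    [0,0,0],
  ],
  jaw=[0.6,0.6,0.6,0.6,0.6,0.6,0.6],
)

```text
t: 5.35
eef_pos: [0.5091, 0.2203, 0.0851]
orientation: [0.0, 0.755, 0.656, 0.001]
force: [-0.3, 0.3, 0.8]
gripper_width: 0.0511
grip_force: 0.0
```

```bash
python3 -c "
from h import *
print(move([.5085,.2194,.039],-7.8))"
```

```text
([-1.1, -0.6, 46.1], [0.1, -0.1, -0.3])
```

Request:
apply_moves(
  dp=[
    [-1,-0.5,25],
    [-1,-0.5,42],
    [-1,-0.5,46],
    [-1,-0.5,46],
    [-1,-0.5,46],
    [-1,-0.5,46],
    [-1,-0.5,46],
    [-1,-0.5,46],
    [-1,-0.5,46],
    [-1,-0.5,46],
    [-1,-0.5,46],
  ],
  turn=[
    [0,0,-0.3],
    [0,0,-0.3],
    [0,0,-0.3],
    [0,0,-0.3],
    [0,0,-0.3],
    [0,0,-0.3],
    [0,0,-0.3],
    [0,0,-0.3],
    [0,0,-0.3],
    [0,0,-0.3],
    [0,0,-0.3],
  ],
  jaw=[0.6,0.6,0.6,0,0,0,0,0,0,0,0],
  force=70,
)

```text
t: 6.27
eef_pos: [0.5087, 0.2207, 0.0392]
orientation: [0.0, 0.753, 0.658, 0.002]
force: [-0.6, -0.8, 6.8]
gripper_width: 0.0092
grip_force: 68.7
```

Request:
apply_moves(
  dp=[
    [0,0,-15],
    [0,0,-35],
    [0,0,-70],
    [0,0,-105],
    [0,0,-140],
    [0,0,-165],
    [0,0,-165],
    [0,0,-165],
  ],
  turn=[
    [0,0,0],
    [0,0,0],
    [0,0,0],
    [0,0,0],
    [0,0,0],
    [0,0,0],
    [0,0,0],
    [0,0,0],
  ],
  jaw=[0,0,0,0,0,0,0,0],
)

```text
t: 6.93
eef_pos: [0.5082, 0.2204, 0.2044]
orientation: [0.0, 0.753, 0.658, 0.002]
force: [-0.6, 0.7, -0.7]
gripper_width: 0.009
grip_force: 70.4
```

Run:
```python
from h import *
s=read_state();C=cam('wrist',s);im,d=grab_frame('wrist');np.savez('pics/w4.npz',im=im,d=d,e=C[1],A=C[2]);cv2.imwrite('pics/w4.png',im[...,::-1])
print(s['eef_pos'],s['orientation'],s['joint_positions'].round(2),proj(C,[.497,-.0717,.14]))
print(move([.497,-.0717,.215],84))
```

```text
[0.50824366 0.22041601 0.20437638] [1.31837103e-04 7.52991398e-01 6.58026965e-01 2.10967280e-03] [-0.86  0.13  0.44  1.75 -0.06  1.27 -0.54] [347.95672348 539.4634157 ]
([-290.4, 28.9, -12.7], [0.1, -0.0, -91.7])
```

Request:
apply_moves(
  dp=[
    [-24,6,-10],
    [-48,12,-20],
    [-71,18,-31],
    [-95,24,-31],
    [-119,30,-31],
    [-142,36,-31],
    [-166,42,-31],
    [-190,48,-31],
    [-214,54,-31],
    [-238,60,-31],
    [-262,66,-31],
    [-285,72,-31],
  ],
  turn=[
    [0,0,-7],
    [0,0,-14],
    [0,0,-21],
    [0,0,-28],
    [0,0,-35],
    [0,0,-42],
    [0,0,-49],
    [0,0,-56],
    [0,0,-63],
    [0,0,-70],
    [0,0,-77],
    [0,0,-84],
  ],
  jaw=[0,0,0,0,0,0,0,0,0,0,0,0],
)

```text
t: 7.98
eef_pos: [0.5393, -0.0734, 0.2313]
orientation: [-0.002, 0.116, 0.993, -0.0]
force: [0.9, -0.1, -0.5]
gripper_width: 0.009
grip_force: 70.4
```

Request:
apply_moves(
  dp=[
    [0,0,0],
    [0,0,0],
    [0,0,0],
    [0,0,0],
  ],
  turn=[
    [0,0,-4],
    [0,0,-7.7],
    [0,0,-7.7],
    [0,0,-7.7],
  ],
  jaw=[0,0,0,0],
)

```text
t: 8.32
eef_pos: [0.5396, -0.0719, 0.2318]
orientation: [-0.001, 0.053, 0.999, -0.0]
force: [-0.5, 0.5, -0.0]
gripper_width: 0.009
grip_force: 70.4
```

Run:
```python
from h import *
s=read_state();C=cam('wrist',s);im,d=grab_frame('wrist');np.savez('pics/w5.npz',im=im,d=d,e=C[1],A=C[2])
print(s['t'],s['eef_pos'],s['orientation'],s['joint_positions'].round(2))
p=proj(C,[.497,-.0717,.14]).round().astype(int);q=proj(C,s['eef_pos']);print(p,q)
hsv=cv2.cvtColor(im,cv2.COLOR_RGB2HSV);h,sa=hsv[...,0],hsv[...,1]
M,c,st=blob((h>14)&(h<34)&(sa>80),(p[0]-50,p[1]-50,p[0]+50,p[1]+50));print(c,st)
x0,y0=200,130; cv2.imwrite('pics/w5.png',cv2.resize(im[y0:y0+180,x0:x0+240],None,fx=3.3,fy=3.3,interpolation=cv2.INTER_CUBIC)[...,::-1])
```

```text
8.3167 [ 0.53959888 -0.07190288  0.23176329] [-1.38681064e-03  5.31620385e-02  9.98584923e-01 -1.60690890e-04] [-0.49  0.1   0.62  1.73 -0.06  1.33  1.6 ]
[308 151] [314.39261022 269.5032509 ]
[308.17230769 147.95923077] [ 287  127   43   43 1300]
```

View pics/w5.png

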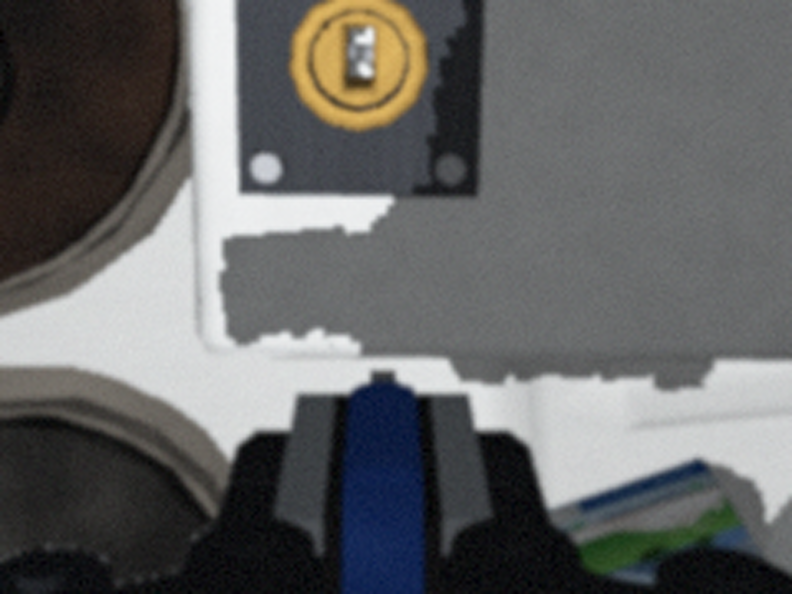

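The view shows the rosette centred at about picture (308.5,148.5) with an upright slot, and the key cap centred at column 316.1 with the blade tip at (315.8,244). The slot is aligned with the key. I'll compute the offset.

```bash
cat > ro.py <<'E'
from h import *
def look(name,box=None):
    s=read_state();C=cam('wrist',s);im,d=grab_frame('wrist');np.savez(f'pics/{name}.npz',im=im,d=d,e=C[1],A=C[2]);return s,C,im,d
def rosette(C,im,box):
    hsv=cv2.cvtColor(im,cv2.COLOR_RGB2HSV);h,sa=hsv[...,0],hsv[...,1]
    M,c,st=blob((h>14)&(h<34)&(sa>80),box)
    cs,_=cv2.findContours(M.astype(np.uint8),cv2.RETR_EXTERNAL,cv2.CHAIN_APPROX_NONE); e=cv2.fitEllipse(max(cs,key=len)); 
    return e
E
python3 - <<'E'
from ro import *
s=read_state();f=np.load('pics/w5.npz');im,d=f['im'],f['d'];C=(get_calibration('wrist'),f['e'],f['A'])
e=rosette(C,im,(260,100,360,200));print(e)
P=onplane(C,*np.array(e[0]),.14);print('keyway plane',P, 'tri top',tri(C,e[0],cam('top'),(378.7,250.3)),'tri scene',tri(C,e[0],cam('scene'),(396.3,198.6)))
A=rot(s['orientation']);t=np.array(s['eef_pos'])
for z in (-10,5,29):print(z,proj(C,t+A@[0,0,z/1000]))
# lateral offset of key seen (cap at z=-17..; tip)
hsv=cv2.cvtColor(im,cv2.COLOR_RGB2HSV);h,sa=hsv[...,0],hsv[...,1]
M,c,st=blob((h>105)&(h<130)&(sa>110),(280,230,350,310))
for r in (255,270,290): u=np.nonzero(M[r])[0]; print(r,u.min(),u.max(),(u.min()+u.max())/2,np.median(d[r,u]))
np.set_printoptions(linewidth=200);print(im[238:248,308:326].max(2))
E
```

```text
((308.2591247558594, 147.73545837402344), (41.57694625854492, 41.82207489013672), 4.940781116485596)
keyway plane [ 0.49513466 -0.07153031  0.14      ] tri top (array([ 0.496586  , -0.07214344,  0.13193463]), np.float64(0.0015059031566158332)) tri scene (array([ 0.49538683, -0.07137733,  0.13903186]), np.float64(0.00048374577519077366))
-10 [314.80778486 280.75233482]
5 [314.87638825 265.43023344]
29 [314.96399377 245.8869001 ]
255 305 327 316.0 0.1451817
270 304 328 316.0 0.13200761
290 303 328 315.5 0.12692341
[[186 177 175 176 173 176 177 175 174 178 177 174 175 177 175 175 174 177]
 [209 211 209 215 210 214 212 210 212 213 214 216 213 213 213 216 216 215]
 [222 223 225 224 223 218 222 223 222 221 222 220 226 228 222 226 227 226]
 [222 225 223 217 207 197 202 202 198 199 200 212 219 224 226 226 225 226]
 [227 223 223 211 172 143 140 139 140 142 141 167 209 224 225 224 223 223]
 [224 223 225 202 144  89  78  75  75  76  83 134 199 223 224 227 224 223]
 [224 221 221 200 130  72  64  59  60  57  69 118 189 215 225 222 226 224]
 [215 204 197 175 116  72  59  56  61  61  59  99 152 193 212 215 221 223]
 [187 162 139 119  81  64  61  61  60  58  63  75  99 137 164 177 195 212]
 [131  97  83  70  62  58  64  61  58  58  58  61  72  87 102 115 147 188]]
```

```bash
python3 -c "
from h import *
print(move([.4955,-.0718,.176],84))"
```

```text
([43.9, -4.7, 56.2], [-0.0, -0.1, -0.1])
```

Request:
apply_moves(
  dp=[
    [22,-2.5,15],
    [44,-5,35],
    [44,-4.7,50],
    [44,-4.7,56],
    [44,-4.7,56],
    [44,-4.7,56],
  ],
  turn=[
    [0,-0.1,0],
    [0,-0.1,0],
    [0,-0.1,0],
    [0,-0.1,0],
    [0,-0.1,0],
    [0,-0.1,0],
  ],
  jaw=[0,0,0,0,0,0],
)

```text
t: 8.87
eef_pos: [0.4968, -0.0719, 0.1776]
orientation: [0.001, 0.052, 0.999, -0.0]
force: [0.9, 0.0, 0.1]
gripper_width: 0.0092
grip_force: 70.4
```

Run:
```python
from ro import *
s,C,im,d=look('w6')
print(s['t'],s['eef_pos'],s['orientation'],s['force'],proj(C,[.4955,-.0715,.14]))
A=rot(s['orientation']);t=np.array(s['eef_pos']);print(proj(C,t+A@[0,0,.029]))
cv2.imwrite('pics/w6.png',cv2.resize(im[190:290,255:375],None,fx=6,fy=6,interpolation=cv2.INTER_CUBIC)[...,::-1])
```

```text
8.8667 [ 0.49682266 -0.07191069  0.17763914] [ 1.09852311e-03  5.22859369e-02  9.98631525e-01 -2.24446009e-04] [0.87400617 0.00377162 0.07440352] [315.1260222 236.9188747]
[314.56557319 245.2682551 ]
```

View pics/w6.png

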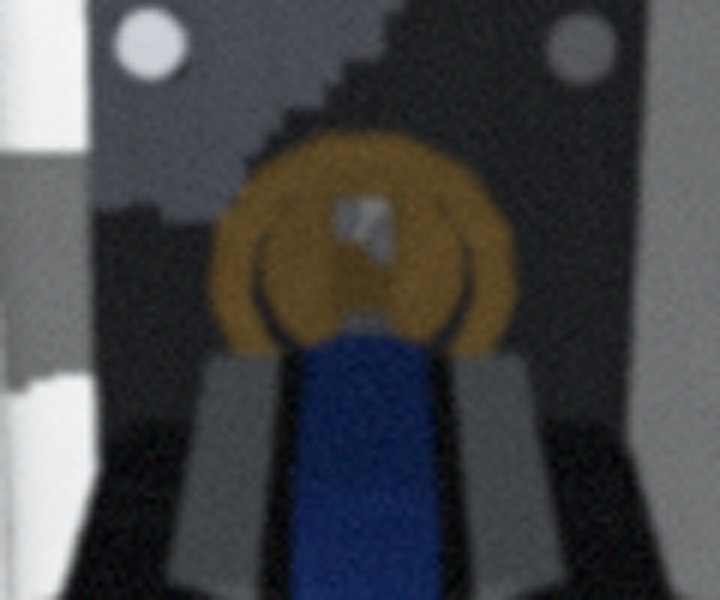

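The slot is centred at crop column 363 (same as the rosette) and the tip is at 366, so about 0.3 mm off, which I'll correct while entering the slot.

Request:
apply_moves(
  dp=[
    [0.5,-0.3,4],
    [0.5,-0.3,8],
    [0.5,-0.3,11],
    [0.5,-0.3,13],
    [0.5,-0.3,14],
    [0.5,-0.3,15],
    [0.5,-0.3,15],
  ],
  turn=[
    [0,0,0],
    [0,0,0],
    [0,0,0],
    [0,0,0],
    [0,0,0],
    [0,0,0],
    [0,0,0],
  ],
  jaw=[0,0,0,0,0,0,0],
)

```text
t: 9.5
eef_pos: [0.4956, -0.0724, 0.1622]
orientation: [0.001, 0.052, 0.999, -0.0]
force: [-1.3, -0.7, -0.6]
gripper_width: 0.0088
grip_force: 70.4
```

Request:
apply_moves(
  dp=[
    [0,-0.7,1],
    [0,-1.5,1.5],
    [0,-0.7,2],
    [0,0.7,2.5],
    [0,1.5,3],
    [0,0.7,3.5],
    [0,-0.7,4],
    [0,-1.5,4.5],
    [0,-0.7,5],
    [0,0.7,5.5],
    [0,1.5,6],
    [0,0,6],
  ],
  turn=[
    [-3,0,0],
    [-6,0,0],
    [-3,0,0],
    [3,0,0],
    [6,0,0],
    [3,0,0],
    [-3,0,0],
    [-6,0,0],
    [-3,0,0],
    [3,0,0],
    [6,0,0],
    [0,0,0],
  ],
  jaw=[0,0,0,0,0,0,0,0,0,0,0,0],
)

```text
t: 10.5
eef_pos: [0.4957, -0.0708, 0.157]
orientation: [-0.001, 0.045, 0.999, -0.006]
force: [-5.2, -6.7, -2.9]
gripper_width: 0.0088
grip_force: 71.4
```

Request:
apply_moves(
  dp=[
    [0,-0.7,0.5],
    [0,-1.5,1],
    [0,-0.7,1.5],
    [0,0.7,2],
    [0,1.5,2.5],
    [0,0.7,3],
    [0,-0.7,3.5],
    [0,-1.5,4],
    [0,-0.7,4.5],
    [0,0.7,5],
    [0,1.5,5.5],
    [0,0,5.5],
  ],
  turn=[
    [-3.5,0,0],
    [-7,0,0],
    [-3.5,0,0],
    [3.5,0,0],
    [7,0,0],
    [3.5,0,0],
    [-3.5,0,0],
    [-7,0,0],
    [-3.5,0,0],
    [3.5,0,0],
    [7,0,0],
    [0,0,0],
  ],
  jaw=[0,0,0,0,0,0,0,0,0,0,0,0],
)

```text
t: 11.5
eef_pos: [0.4954, -0.0707, 0.1513]
orientation: [-0.001, 0.044, 0.999, -0.008]
force: [-5.6, -8.5, -4.2]
gripper_width: 0.0088
grip_force: 72.2
```

Request:
apply_moves(
  dp=[
    [0,-0.7,0.5],
    [0,-1.5,1],
    [0,-0.7,1.5],
    [0,0.7,2],
    [0,1.5,2.5],
    [0,0.7,3],
    [0,-0.7,3.5],
    [0,-1.5,4],
    [0,-0.7,4.5],
    [0,0.7,5],
    [0,1.5,5],
    [0,0,5],
  ],
  turn=[
    [-3.5,0,0],
    [-7,0,0],
    [-3.5,0,0],
    [3.5,0,0],
    [7,0,0],
    [3.5,0,0],
    [-3.5,0,0],
    [-7,0,0],
    [-3.5,0,0],
    [3.5,0,0],
    [7,0,0],
    [0,0,0],
  ],
  jaw=[0,0,0,0,0,0,0,0,0,0,0,0],
)

```text
t: 12.5
eef_pos: [0.4953, -0.0708, 0.1465]
orientation: [-0.001, 0.045, 0.999, -0.008]
force: [-6.8, -7.1, -3.0]
gripper_width: 0.0091
grip_force: 73.1
```

Request:
apply_moves(
  dp=[
    [0,-0.5,1],
    [0,0,2],
    [0,0.5,2.5],
    [0,0,3],
    [0,-0.3,3.5],
    [0,0,4],
    [0,0,4],
    [0,0,4],
  ],
  turn=[
    [-3,0,0],
    [0,0,0],
    [3,0,0],
    [0,0,0],
    [-1,0,0],
    [0,0,0],
    [0,0,0],
    [0,0,0],
  ],
  jaw=[0,0,0,0,0,0,0,0],
)

```text
t: 13.17
eef_pos: [0.4949, -0.0725, 0.1439]
orientation: [-0.0, 0.052, 0.999, 0.001]
force: [-9.2, -0.1, 15.8]
gripper_width: 0.0087
grip_force: 76.1
```

Run:
```python
from ro import *
s,C,im,d=look('w7')
print(s['eef_pos'],s['orientation'],s['force'],s['wrist_torque'])
cv2.imwrite('pics/w7.png',np.hstack([cv2.resize(im[190:290,255:375],None,fx=5,fy=5,interpolation=cv2.INTER_CUBIC)])[...,::-1])
S=cam('scene');im2,d2=grab_frame('scene');p=proj(S,[.4955,-.0715,.14]).round().astype(int)
hsv=cv2.cvtColor(im2,cv2.COLOR_RGB2HSV);h,sa=hsv[...,0],hsv[...,1]
M,c,st=blob((h>105)&(h<130)&(sa>110),(p[0]-15,p[1]-45,p[0]+15,p[1]+15));v,u=np.nonzero(M&(d2>0));print(p,c,st.tolist(),np.percentile(atdepth(S,u,v,d2[v,u]),[2,50,98],axis=0).round(4).tolist())
```

```text
[ 0.49487583 -0.07251677  0.14390981] [-2.29729050e-04  5.24175864e-02  9.98625075e-01  5.50912924e-04] [-9.18020827 -0.08544889 15.78571106] [ 0.07407927  1.92798229 -0.00489931]
[396 198] [400.06 191.78] [397, 183, 6, 17, 50] [[0.4816, -0.0748, 0.1434], [0.4841, -0.0705, 0.162], [0.4913, -0.0643, 0.1766]]
```

View pics/w7.png

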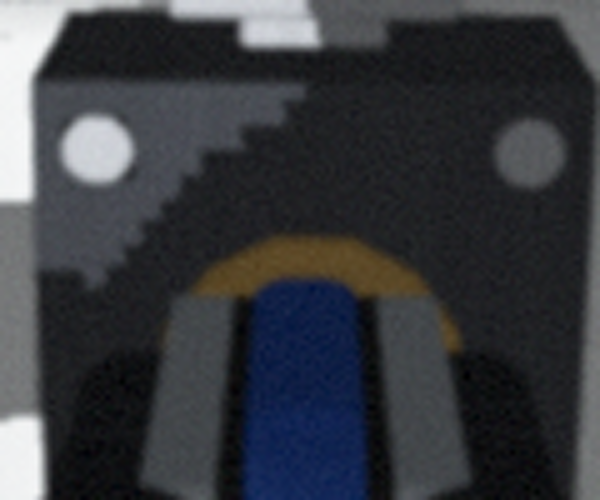

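The key is home: TCP 0.1439 with 16 N on the shoulder, cap spanning 0.143 to 0.177. Now turning clockwise.

Request:
apply_moves(
  dp=[
    [0,0,-0.5],
    [0,0,-0.5],
    [0,0,-0.5],
    [0,0,-0.5],
    [0,0,-0.5],
    [0,0,-0.5],
    [0,0,-0.5],
    [0,0,-0.5],
  ],
  turn=[
    [0,0,0],
    [0,0,6],
    [0,0,12],
    [0,0,18],
    [0,0,24],
    [0,0,30],
    [0,0,36],
    [0,0,42],
  ],
  jaw=[0,0,0,0,0,0,0,0],
  force=90,
)

```text
t: 13.93
eef_pos: [0.4954, -0.071, 0.1441]
orientation: [-0.0, 0.408, 0.913, 0.001]
force: [-6.1, 3.8, 11.8]
gripper_width: 0.0083
grip_force: 88.0
```

Request:
apply_moves(
  dp=[
    [0,0,0],
    [0,0,0],
    [0,0,0],
    [0,0,0],
    [0,0,0],
    [0,0,0],
    [0,0,0],
    [0,0,0],
    [0,0,0],
  ],
  turn=[
    [0,0,6],
    [0,0,12],
    [0,0,18],
    [0,0,24],
    [0,0,30],
    [0,0,36],
    [0,0,42],
    [0,0,48],
    [0,0,48],
  ],
  jaw=[0,0,0,0,0,0,0,0,0],
)

```text
t: 14.68
eef_pos: [0.4963, -0.0708, 0.1441]
orientation: [-0.0, 0.744, 0.668, 0.002]
force: [-4.1, 4.0, 10.1]
gripper_width: 0.0088
grip_force: 87.9
```

```bash
python3 -c "
from h import *
s=read_state();print(s['wrist_torque'],s['force'],s['joint_positions'].round(2),move(s['eef_pos'],-6))"
```

```text
[ 0.69488693  0.91638812 -0.04814982] [-4.09863754  4.04454227 10.05023992] [-0.57  0.07  0.69  1.95 -0.05  1.14  0.03] ([0.0, 0.0, 0.0], [0.1, -0.2, -0.2])
```

Request:
apply_moves(
  dp=[
    [0,0,0],
    [0,0,0],
    [0,0,0],
    [0,0,0],
    [0,0,0],
  ],
  turn=[
    [0,0,4],
    [0,0,8],
    [0,0,11],
    [0,0,11],
    [0,0,11],
  ],
  jaw=[0,0,0,0,0],
)

```text
t: 15.1
eef_pos: [0.4966, -0.0709, 0.1441]
orientation: [-0.0, 0.804, 0.595, 0.002]
force: [-3.0, 3.3, 10.3]
gripper_width: 0.0086
grip_force: 87.9
```

```bash
python3 -c "
from h import *
s=read_state();print(s['t'],s['wrist_torque'],s['force'],s['joint_positions'].round(2),move(s['eef_pos'],-6))"
```

```text
15.1 [0.64079913 0.68783129 0.03017384] [-2.95398455  3.29757065 10.33181831] [-0.58  0.07  0.7   1.95 -0.05  1.14 -0.16] ([0.0, 0.0, 0.0], [0.2, -0.2, -10.9])
```

Request:
apply_moves(
  dp=[
    [0,0,0],
    [0,0,0],
    [0,0,0],
    [0,0,0],
  ],
  turn=[
    [0,0,2],
    [0,0,4],
    [0,0,4],
    [0,0,4],
  ],
  jaw=[0,0,0,0],
)

```text
t: 15.43
eef_pos: [0.4967, -0.071, 0.1441]
orientation: [0.0, 0.824, 0.567, 0.002]
force: [-1.9, 3.6, 9.6]
gripper_width: 0.0089
grip_force: 87.8
```

Run:
```python
from ro import *
s,C,im,d=look('w8');print(s['t'],s['wrist_torque'],s['force'],move(s['eef_pos'],-6))
S=cam('scene');im2,d2=grab_frame('scene');p=proj(S,[.4955,-.0715,.14]).round().astype(int)
a=cv2.resize(im[180:300,245:385],None,fx=3,fy=3,interpolation=cv2.INTER_CUBIC);b=cv2.resize(im2[150:220,350:430],None,fx=4.5,fy=360/70,interpolation=cv2.INTER_CUBIC)
cv2.imwrite('pics/w8.png',np.hstack([a,b])[...,::-1])
hsv=cv2.cvtColor(im2,cv2.COLOR_RGB2HSV);h,sa=hsv[...,0],hsv[...,1]
M,c,st=blob((h>105)&(h<130)&(sa>110),(p[0]-15,p[1]-45,p[0]+15,p[1]+15));v,u=np.nonzero(M&(d2>0));print(st.tolist(),np.percentile(atdepth(S,u,v,d2[v,u]),[2,50,98],axis=0).round(4).tolist())
```

```text
15.4333 [0.61110113 0.60978854 0.28403854] [-1.92887224  3.61988547  9.5540284 ] ([0.0, 0.0, -0.0], [0.2, -0.2, -14.9])
[398, 162, 2, 2, 2] [[0.4739, -0.0517, 0.2326], [0.4764, -0.0507, 0.2347], [0.4789, -0.0498, 0.2369]]
```

View pics/w8.png

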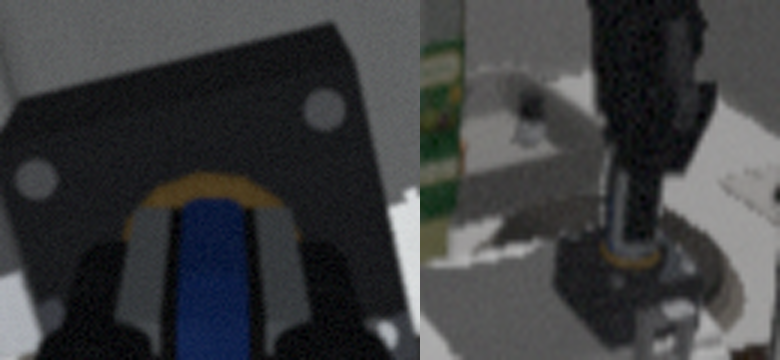

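The key is still square in the fingers and home on the rosette. The twist torque jumped from 0.03 to 0.28 N m, so the cylinder is at its stop.

```bash
python3 -c "
from h import *
print(hand_in())"
```

```text
the job is handed in; nothing more can be done
None
```

I pushed the hinge pin down until it seated, worked the blue key fully home, and am holding it turned clockwise against its stop. I handed the job in at about 15.5 s of the 61 s allowed; the hand-in call didn't report a verdict.

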